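# Seat a camera block in its nest and clamp it

## Task

The grey camera block lies loose in its alignment nest. Slide it forward, without shoving hard, until its front face is fully home against the stop; then turn the T-handle of the hold-down clamp clockwise until its rubber foot just touches the camera, add a quarter of a turn and no more, and let go. Leave the other things on the bench alone.

Things in the scene. Friction and masses are not known exactly. Their poses are not given: they have to be found in the camera images.
- nest: the fixed nest: an aluminium base plate 260 (x) x 150 (y) x 10 mm on two 30 mm slotted profiles, its upper face 40 mm over the bench. Origin on the bench under the centre of the channel; x runs along the channel towards the stop. Two dark steel guide rails 14 mm tall (tops 54 mm over the bench) stand 48 mm apart (1 mm play on each side of the camera), from x = -110 to +80 mm.
- stop (a point): middle of the stop plane, at nest x = +80 mm and 65 mm over the bench; axes as the nest's. The stop is two dark steel uprights 46 mm tall that catch the housing's front face at both sides; the lens passes freely through the 34 mm gap between them.
- camera: the loose camera block, about 0.5 kg: a grey housing 130 (x) x 46 (y) x 50 (z) mm with a black lens barrel 28 mm thick and 35 mm long at its +x end, lying in the channel on the base plate, lens towards the stop. It starts 20 to 45 mm short of the stop. Origin at the centre of the housing's underside. It slides with about 2 to 5 N and stays where it is pushed.
- camera_rear (a point): centre of the housing's flat rear face (the end away from the lens and the stop), 25 mm over the base plate.
- camera_front (a point): centre of the housing's front face round the root of the lens, 25 mm over the base plate; it meets stop when the camera is home.
- clamp: the fixed hold-down clamp on the nest, reaching over the channel 35 mm short of the stop: a 20 mm steel post and an aluminium arm 26 mm wide. Origin on the base plate under the spindle's axis, x as the nest's; the post stands 60 mm off in +y. Post and arm end 124 mm over the bench, up to 2 mm more or less each time, so the gap under the foot cannot be foretold and has to be felt.
- knob_grip (a point): middle of the T-handle, on the vertical axis of the spindle, about 162 mm over the bench: a black bar 42 mm long, 12 mm thick and 24 mm tall on a 12 mm stem. Its x axis lies along the bar and turns with it. Take it from above across the 12 mm; post and arm end 26 mm under the bar's lower edge. It is a captive nut on the spindle: it turns in place and does not sink.
- knob (a joint): angle of the T-handle in rad, growing clockwise from above, the tightening way; its zero is arbitrary. It runs evenly against 0.22 Nm of thread friction, stays where left and touches 1.1 to 4.7 rad after the start; then resistance climbs by 0.083 Nm per rad. At rest friction can shift a moment reading by up to 0.22 Nm either way: compare readings taken alike, e.g. after equal small steps.
- foot: the black rubber foot, 23 mm wide, on the 10 mm spindle; it sinks without turning, 8 mm per turn of the handle (quick four-start thread), and starts 1.5 to 6 mm clear of the camera's top. Once it touches, further turning squeezes the rubber, by about 65 N per rad. Origin on the spindle's axis near the base plate (not at the rubber).
- screwdriver: a screwdriver lying on the bench near the nest; not to be moved.
- lens_cap: a black lens cap 42 mm wide, 10 mm tall, on the bench; not to be moved.
- jar: a small closed jar, 48 mm wide, 60 mm tall, on the bench; not to be moved.
- retainer: a stepped aluminium lens retainer, 52 mm wide, 22 mm tall, on the bench; not to be moved.

How it is judged:
By the outcome, as a careful person would: the job done as asked, in the order asked, and still so for the second after the job is handed in, with the robot touching nothing.
It also fails if it takes over 72 s, if anything falls off the work surface, if the arm or the gripper's body presses on something with over 40 N, if the wrist force passes 120 N, or if a joint passes its speed limit or range.

## Robot

A 6-joint arm with a two-finger parallel gripper is mounted at the origin on the work surface. World frame = base frame: x ahead of the robot, y to its left, z up, the work surface at z = 0. Lengths are in m, angles in rad, forces in N, time in s.
With the tool pointing down it reaches from about 0.3 to 0.875 m from the base axis. Payload 6.4 kg.
Tool frame: the origin (TCP) lies midway between the tips of the shut fingers; the grasp point (between the pads) lies 19 mm behind it (ctrl.pinch_z is the distance from the TCP to the grasp point, in m); z points along the fingers, y is the line along which they close (so a half turn about z gives the same grasp; the last joint's range is limited). The gripper opens to 85 mm and grips with 20 to 120 N. Pads are 22 mm wide; open, the fingers measure 114 mm over their backs; the gripper's body (76 mm by 85 mm) begins 54 mm behind the grasp point. The pads swing forward as they close: fully open they stand 13 mm farther back than shut.
Start: joints at [1.078, 0.181, 1.607, -0, 1.354, -0.206], TCP at [0.163, 0.552, 0.231] pointing down, gripper open.
Joint ranges: [-2.99, 2.99], [-0.89, 2.07], [0.3, 2.58], [-1.14, 4.28], [0, 2.63], [-3.12, 3.12]. Speed limits (rad/s): [2.57, 2.57, 3.01, 3.14, 3.14, 3.14].

## Interface

Orientations are given as a unit quaternion [w, x, y, z].
In Python, from bench import ctrl gives the robot as it stands.
- The arm moves only by the tool apply_moves, never from a script. Its argument "moves" is a list of rows, each an object with "jaw": the opening, from 0 (shut) to 1 (fully open); "offset": the shift along the tool's x, y, z in mm, a list of three; "rot": the turn, a rotation vector about the tool's x, y, z in degrees, a list of three. In form: [{"jaw": jaw, "offset": [dx, dy, dz], "rot": [ax, ay, az]}, ...]. A call has exactly 5 rows; each row shifts and turns the commanded pose from where the row before left it, along the tool's axes as they then stand; what a row does not reach is not made up. A row lasts 1/8 s, in which the tool goes at most 62.5 mm and 10.7 degrees, less where a joint would pass 70% of its speed; a pose out of reach is approached as far as the arm can. A call is refused whole if a number of a shift passes 62.5 or a number of a turn 10.7, either way. A call with a gripper value outside its range is refused whole. The fingers move at their own pace and stop on an object; the grip force is fixed at half the most. Time passes only in rows, so rows that do not move let the fingers close, or fill a call up. It gives the time, the measured TCP pose, the force, the opening and the grip force at its end, in the units of the state.
- ctrl.get_obs(): the state, without advancing time (a new reading comes with each control period).
- ctrl.camera(name): name is "scene" or "top"; returns (picture, depth): 420x560x3 uint8, red, green, blue; 420x560 float32, m along the optical axis (not along the pixel's ray), 0 where there is no reading.
- ctrl.camera_params(name): a dict with "K" (3x3 intrinsics, pixels), "cam_to_world" (4x4, takes a point from camera to world coordinates). Camera axes: x right, y down, z forward; pixel columns grow to the right and rows downward; lengths in m; the calibration is good to about 2 mm. A picture is of the moment at which its call begins. camera_params takes no time and is no camera call.
- ctrl.hand_in(): hands the job in; it is judged then, once.
Trained networks look in the newest picture that a camera, given by its name, has taken for a name from the list of things; names that differ only in an ending like _2 or _b are one class to them, and where a whole thing is asked for, a point or a joint stands for the part that bears it (a point fixed in the world has none). Each returns a list of dicts, best first, with "score" (0 to 1); they miss things now and then, are a little off and sometimes report something else, mostly with a low value. They report only what shows in the picture. A call takes as long as a camera call.
- ctrl.outline_of(camera, target): "region" (420x560 bool, what is visible of it) and "position" ([column, row] in pixels, amid what is visible of it).
The state is a dict: "time_s": time; "q": joint angles; "dq": joint speeds; "joint_efforts": joint torques, N m; "eef_pos": TCP position; "eef_rot": TCP orientation; "wrist_force": force on the tool from outside, world axes, zero at the start; "torque": the same for the moment, N m; "opening": opening from 0.0 (shut) to 1.0 (fully open); "grasp_force": force on a finger pad.
Only numpy, scipy, OpenCV 4.12 (cv2) and the standard library are available. Lean on these libraries where they do the work, as an engineer would, in place of code of your own. Each camera call takes 0.05 s, during which the arm holds its last target. There are 200 camera calls.

## Working session

There is one attempt and no reset: what is moved stays moved. The work goes in short steps, Python scripts to look and compute and a tool call to move; the robot and the scene stay as the last step left them, time stands still between calls to the robot, and variables do not carry over. Pictures are saved under pics/ and viewed, at most 10 in all, crops included, and the job is handed in when it is done.

Besides the shell and the picture viewer there is one more tool, called after ">>>" in YAML: its name, and indented under it one key for each argument. apply_moves: Moves the arm, as the interface text tells. Its arguments: {"type":"object","properties":{"moves":{"type":"array"}},"required":["moves"]}

```bash
mkdir -p pics; cat > h.py <<'E'
import numpy as np, cv2
from bench import ctrl
def pts(cam,d):
    P=ctrl.camera_params(cam);K=P["K"];K=np.array(K);T=np.array(P["cam_to_world"])
    v,u=np.mgrid[:d.shape[0],:d.shape[1]]
    c=np.stack([(u-K[0,2])/K[0,0]*d,(v-K[1,2])/K[1,1]*d,d],-1)
    return c@T[:3,:3].T+T[:3,3]
def proj(cam,p):
    P=ctrl.camera_params(cam);K=np.array(P["K"]);T=np.linalg.inv(np.array(P["cam_to_world"]))
    c=T[:3,:3]@np.array(p)+T[:3,3];return (K@c)[:2]/c[2]
E
python3 - <<'E'
from h import *
o=ctrl.get_obs();print({k:np.round(v,3) for k,v in o.items()})
for c in("scene","top"):
    im,d=ctrl.camera(c);cv2.imwrite(f"pics/{c}0.png",im[:,:,::-1]);np.save(c+"_d.npy",d)
    X=pts(c,d);print(c,np.round(np.array(ctrl.camera_params(c)["cam_to_world"])[:3,3],3))
    for t in("camera","knob_grip","nest","foot","clamp"):
        for r in ctrl.outline_of(c,t)[:2]:
            m=r["region"]&(d>0);p=X[m]
            print(c,t,round(r["score"],2),np.round(r["position"]),m.sum(),np.round(np.median(p,0),3),np.round(np.percentile(p,2,axis=0),3),np.round(np.percentile(p,98,axis=0),3))
            if r is not None: np.save(f"{c}_{t}.npy",r["region"]); break
E
```

```text
{'time_s': np.float64(0.0), 'q': array([ 1.078,  0.182,  1.608,  0.   ,  1.354, -0.206]), 'dq': array([-0.001,  0.   ,  0.   , -0.001,  0.   ,  0.003]), 'joint_efforts': array([-2.0000e-03, -4.4486e+01, -3.5134e+01, -1.0000e-03,  9.0000e-03,
        0.0000e+00]), 'eef_pos': array([0.162, 0.551, 0.23 ]), 'eef_rot': array([-0.   ,  0.143,  0.99 , -0.001]), 'wrist_force': array([-0.752, -0.459, -0.181]), 'torque': array([ 0.061,  0.004, -0.022]), 'grasp_force': np.float64(0.0), 'opening': np.float64(1.0)}
scene [ 1.086 -0.561  1.091]
scene camera 0.61 [224. 236.] 1409 [ 0.589 -0.077  0.088] [ 0.56  -0.133  0.052] [0.606 0.02  0.093]
scene knob_grip 0.78 [238. 194.] 201 [ 0.581 -0.01   0.165] [ 0.503 -0.027  0.047] [0.587 0.055 0.176]
scene nest 0.56 [228. 249.] 3951 [ 0.602 -0.094  0.04 ] [ 0.494 -0.18   0.017] [0.645 0.073 0.074]
scene clamp 0.85 [228. 205.] 755 [ 0.544 -0.013  0.12 ] [ 0.506 -0.026  0.04 ] [0.59  0.014 0.175]
top [0.577 0.023 0.909]
top camera 0.95 [324. 261.] 1650 [ 0.581 -0.066  0.088] [ 0.557 -0.127  0.068] [0.603 0.029 0.092]
top knob_grip 0.71 [291. 265.] 199 [ 0.578 -0.004  0.172] [ 0.569 -0.023  0.123] [0.587 0.015 0.175]
top nest 0.81 [314. 278.] 7550 [ 0.552 -0.054  0.039] [ 0.49  -0.176  0.035] [0.639 0.075 0.056]
top clamp 0.71 [290. 279.] 724 [ 0.55  -0.004  0.121] [ 0.511 -0.019  0.072] [0.586 0.013 0.175]
```

```bash
python3 - <<'E'
from h import *
im=cv2.imread("pics/top0.png");c=im[180:340,190:430];a=cv2.resize(c,None,fx=3.3,fy=3.3,interpolation=cv2.INTER_CUBIC);cv2.imwrite("pics/topc.png",a)
d=np.load("top_d.npy");X=pts("top",d)
m=np.load("top_knob_grip.npy")&(X[...,2]>.16);p=X[m];print("knob",cv2.minAreaRect((p[:,:2]*1000).astype(np.float32)),p[:,2].max())
m=np.load("top_camera.npy")&(abs(X[...,2]-.09)<.005);p=X[m];print("cam",cv2.minAreaRect((p[:,:2]*1000).astype(np.float32)))
m=(np.load("top_clamp.npy")|np.load("top_knob_grip.npy"))&(abs(X[...,2]-.123)<.005);p=X[m];print("arm",cv2.minAreaRect((p[:,:2]*1000).astype(np.float32)),np.median(p[:,2]))
m=np.load("top_nest.npy")&(abs(X[...,2]-.04)<.004);p=X[m];print("nest",cv2.minAreaRect((p[:,:2]*1000).astype(np.float32)))
m=(X[...,2]>.08);print(np.c_[np.unique(m.sum(0))][:0])
E
```

```text
knob ((577.6243286132812, -4.327465057373047), (11.85525894165039, 41.076541900634766), 10.389809608459473) 0.17637296681179349
cam ((580.62060546875, -66.40477752685547), (45.8830680847168, 128.27716064453125), 2.6750056743621826)
arm ((548.1251220703125, -5.220279693603516), (30.239511489868164, 78.72383117675781), 87.53184509277344) 0.12051735894561438
nest ((564.9110107421875, -50.64739990234375), (149.93038940429688, 260.0183410644531), 2.7729268074035645)
[]
```

View pics/scene0.png

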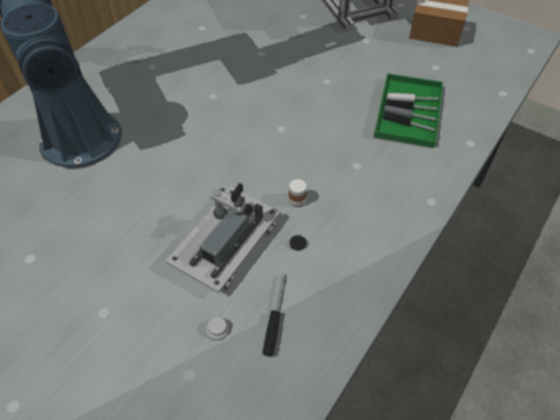

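View pics/topc.png

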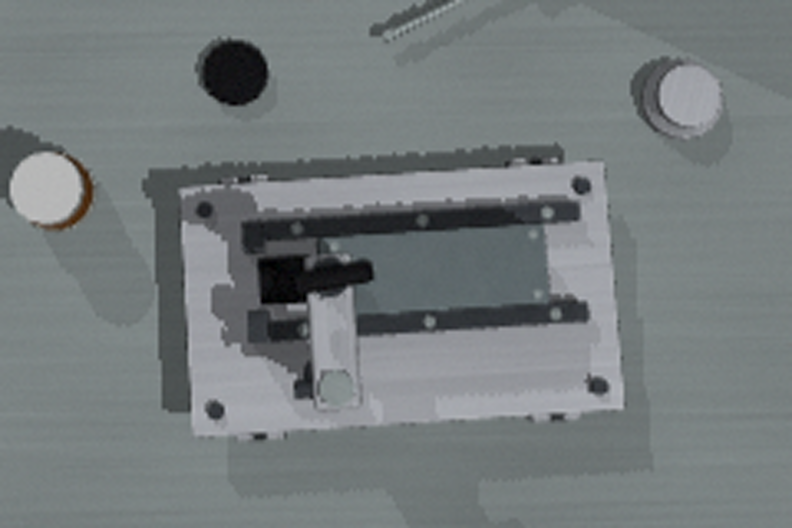

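The views agree: the nest's channel runs along world +y, yawed by about 2.7°. The camera rear is near (0.584, -0.131). The knob is at (0.578, -0.004) with its bar at about 100°. The lens points towards the stop, and the post is on the robot side. At 3.3x crop scale, the knob is at about (335, 273) px and the rear edge at about x = 548 px. I'll turn the tool to align with the channel, then go behind the camera.

>>> apply_moves:
  moves:
    - {"jaw": 0,"offset": [0,0,0],"rot": [0,0,10]}
    - {"jaw": 0,"offset": [0,0,0],"rot": [0,0,10]}
    - {"jaw": 0,"offset": [0,0,0],"rot": [0,0,10]}
    - {"jaw": 0,"offset": [0,0,0],"rot": [0,0,10]}
    - {"jaw": 0,"offset": [0,0,0],"rot": [0,0,10]}

```text
time_s: 1.23
eef_pos: [0.1627, 0.5516, 0.2313]
eef_rot: [-0.0, 0.55, 0.835, 0.0]
wrist_force: [0.3, 0.3, -0.7]
opening: -0.0
grasp_force: 0.0
```

>>> apply_moves:
  moves:
    - {"jaw": 0,"offset": [0,0,0],"rot": [0,0,10.5]}
    - {"jaw": 0,"offset": [0,0,0],"rot": [0,0,10.4]}
    - {"jaw": 0,"offset": [-48,26,0],"rot": [0,0,0]}
    - {"jaw": 0,"offset": [-48,26,0],"rot": [0,0,0]}
    - {"jaw": 0,"offset": [-48,26,0],"rot": [0,0,0]}

```text
time_s: 1.85
eef_pos: [0.2478, 0.4101, 0.2314]
eef_rot: [0.0, 0.69, 0.724, 0.0]
wrist_force: [1.5, 0.1, 0.6]
opening: -0.004
grasp_force: 0.0
```

>>> apply_moves:
  moves:
    - {"jaw": 0,"offset": [-48,26,0],"rot": [0,0,0]}
    - {"jaw": 0,"offset": [-48,26,0],"rot": [0,0,0]}
    - {"jaw": 0,"offset": [-48,26,0],"rot": [0,0,0]}
    - {"jaw": 0,"offset": [-48,26,0],"rot": [0,0,0]}
    - {"jaw": 0,"offset": [-48,26,0],"rot": [0,0,0]}

```text
time_s: 2.48
eef_pos: [0.3891, 0.176, 0.2317]
eef_rot: [0.0, 0.69, 0.723, 0.001]
wrist_force: [1.7, 0.2, -0.2]
opening: -0.002
grasp_force: 0.0
```

>>> apply_moves:
  moves:
    - {"jaw": 0,"offset": [-48,26,0],"rot": [0,0,0]}
    - {"jaw": 0,"offset": [-48,26,0],"rot": [0,0,0]}
    - {"jaw": 0,"offset": [-48,26,0],"rot": [0,0,0]}
    - {"jaw": 0,"offset": [-48,26,0],"rot": [0,0,0]}
    - {"jaw": 0,"offset": [-48,26,0],"rot": [0,0,0]}

```text
time_s: 3.1
eef_pos: [0.5302, -0.0579, 0.2315]
eef_rot: [0.0, 0.691, 0.723, 0.0]
wrist_force: [0.7, 1.1, -0.3]
opening: -0.001
grasp_force: 0.0
```

>>> apply_moves:
  moves:
    - {"jaw": 0,"offset": [-51,25,0],"rot": [0,0,0]}
    - {"jaw": 0,"offset": [-51,25,0],"rot": [0,0,0]}
    - {"jaw": 0,"offset": [0,0,50],"rot": [0,0,0]}
    - {"jaw": 0,"offset": [0,0,50],"rot": [0,0,0]}
    - {"jaw": 0,"offset": [0,0,30],"rot": [0,0,0]}

```text
time_s: 3.72
eef_pos: [0.5825, -0.1552, 0.0982]
eef_rot: [-0.002, 0.691, 0.723, -0.001]
wrist_force: [0.9, 0.2, 0.3]
opening: -0.0
grasp_force: 0.0
```

```bash
python3 - <<'E'
from h import *
im,d=ctrl.camera("scene");c=im[150:320,140:320];cv2.imwrite("pics/s1.png",cv2.resize(c,None,fx=3.5,fy=3.5,interpolation=cv2.INTER_CUBIC)[:,:,::-1])
print(ctrl.get_obs()["eef_pos"])
E
```

```text
[ 0.58053245 -0.1542626   0.09468248]
```

View pics/s1.png

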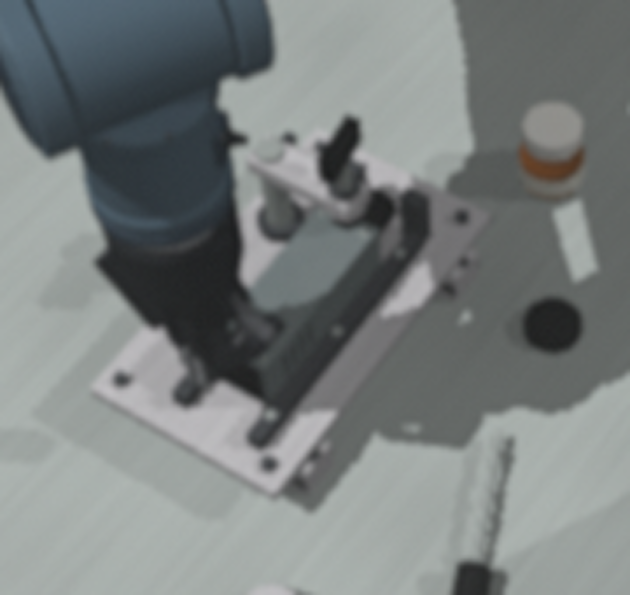

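The gripper stands at about (240, 330) px in the crop, right behind the camera's rear and above the rails. I'll let it settle and check the force.

>>> apply_moves:
  moves:
    - {"jaw": 0,"offset": [0,0,0],"rot": [0,0,0]}
    - {"jaw": 0,"offset": [0,0,0],"rot": [0,0,0]}
    - {"jaw": 0,"offset": [0,0,0],"rot": [0,0,0]}
    - {"jaw": 0,"offset": [0,0,0],"rot": [0,0,0]}
    - {"jaw": 0,"offset": [0,0,0],"rot": [0,0,0]}

```text
time_s: 4.4
eef_pos: [0.5842, -0.1557, 0.1018]
eef_rot: [0.0, 0.69, 0.723, 0.0]
wrist_force: [-0.5, -0.0, -0.6]
opening: -0.005
grasp_force: 0.0
```

>>> apply_moves:
  moves:
    - {"jaw": 0,"offset": [0,0,15],"rot": [0,0,0]}
    - {"jaw": 0,"offset": [0,0,15],"rot": [0,0,0]}
    - {"jaw": 0,"offset": [0,0,8],"rot": [0,0,0]}
    - {"jaw": 0,"offset": [0,0,0],"rot": [0,0,0]}
    - {"jaw": 0,"offset": [0,0,0],"rot": [0,0,0]}

```text
time_s: 5.03
eef_pos: [0.5843, -0.1558, 0.0634]
eef_rot: [0.0, 0.69, 0.723, 0.0]
wrist_force: [-1.0, -0.1, 0.8]
opening: 0.002
grasp_force: 0.0
```

>>> apply_moves:
  moves:
    - {"jaw": 0,"offset": [3,0,0],"rot": [0,0,0]}
    - {"jaw": 0,"offset": [3,0,0],"rot": [0,0,0]}
    - {"jaw": 0,"offset": [3,0,0],"rot": [0,0,0]}
    - {"jaw": 0,"offset": [3,0,0],"rot": [0,0,0]}
    - {"jaw": 0,"offset": [3,0,0],"rot": [0,0,0]}

```text
time_s: 5.65
eef_pos: [0.5834, -0.1407, 0.0634]
eef_rot: [0.0, 0.69, 0.723, -0.0]
wrist_force: [0.7, -4.0, -1.4]
opening: 0.002
grasp_force: 1.8
```

>>> apply_moves:
  moves:
    - {"jaw": 0,"offset": [3,0,0],"rot": [0,0,0]}
    - {"jaw": 0,"offset": [3,0,0],"rot": [0,0,0]}
    - {"jaw": 0,"offset": [3,0,0],"rot": [0,0,0]}
    - {"jaw": 0,"offset": [3,0,0],"rot": [0,0,0]}
    - {"jaw": 0,"offset": [3,0,0],"rot": [0,0,0]}

```text
time_s: 6.28
eef_pos: [0.5826, -0.1255, 0.0633]
eef_rot: [0.0, 0.69, 0.723, -0.0]
wrist_force: [0.8, -3.2, -1.8]
opening: 0.004
grasp_force: 2.0
```

>>> apply_moves:
  moves:
    - {"jaw": 0,"offset": [2,0,0],"rot": [0,0,0]}
    - {"jaw": 0,"offset": [2,0,0],"rot": [0,0,0]}
    - {"jaw": 0,"offset": [2,0,0],"rot": [0,0,0]}
    - {"jaw": 0,"offset": [2,0,0],"rot": [0,0,0]}
    - {"jaw": 0,"offset": [2,0,0],"rot": [0,0,0]}

```text
time_s: 6.9
eef_pos: [0.5822, -0.1156, 0.0634]
eef_rot: [0.0, 0.69, 0.723, 0.0]
wrist_force: [0.4, -3.8, 0.6]
opening: 0.001
grasp_force: 2.2
```

>>> apply_moves:
  moves:
    - {"jaw": 0,"offset": [0.6,0,0],"rot": [0,0,0]}
    - {"jaw": 0,"offset": [0.6,0,0],"rot": [0,0,0]}
    - {"jaw": 0,"offset": [0.6,0,0],"rot": [0,0,0]}
    - {"jaw": 0,"offset": [0.6,0,0],"rot": [0,0,0]}
    - {"jaw": 0,"offset": [0.6,0,0],"rot": [0,0,0]}

```text
time_s: 7.52
eef_pos: [0.5821, -0.1127, 0.0634]
eef_rot: [0.0, 0.69, 0.723, 0.0]
wrist_force: [0.3, -5.1, -0.1]
opening: 0.003
grasp_force: 2.3
```

>>> apply_moves:
  moves:
    - {"jaw": 0,"offset": [0.4,0,0],"rot": [0,0,0]}
    - {"jaw": 0,"offset": [0.4,0,0],"rot": [0,0,0]}
    - {"jaw": 0,"offset": [0.4,0,0],"rot": [0,0,0]}
    - {"jaw": 0,"offset": [0.4,0,0],"rot": [0,0,0]}
    - {"jaw": 0,"offset": [0.4,0,0],"rot": [0,0,0]}

```text
time_s: 8.15
eef_pos: [0.582, -0.1107, 0.0634]
eef_rot: [0.0, 0.69, 0.723, 0.0]
wrist_force: [0.8, -4.9, 0.5]
opening: -0.0
grasp_force: 2.5
```

>>> apply_moves:
  moves:
    - {"jaw": 0,"offset": [0.3,0,0],"rot": [0,0,0]}
    - {"jaw": 0,"offset": [0.3,0,0],"rot": [0,0,0]}
    - {"jaw": 0,"offset": [0.3,0,0],"rot": [0,0,0]}
    - {"jaw": 0,"offset": [0.3,0,0],"rot": [0,0,0]}
    - {"jaw": 0,"offset": [0.3,0,0],"rot": [0,0,0]}

```text
time_s: 8.78
eef_pos: [0.582, -0.1102, 0.0634]
eef_rot: [0.001, 0.69, 0.723, -0.0]
wrist_force: [0.7, -9.4, -1.5]
opening: 0.002
grasp_force: 4.7
```

>>> apply_moves:
  moves:
    - {"jaw": 0,"offset": [0.3,0,0],"rot": [0,0,0]}
    - {"jaw": 0,"offset": [0.3,0,0],"rot": [0,0,0]}
    - {"jaw": 0,"offset": [0,0,0],"rot": [0,0,0]}
    - {"jaw": 0,"offset": [0,0,0],"rot": [0,0,0]}
    - {"jaw": 0,"offset": [0,0,0],"rot": [0,0,0]}

```text
time_s: 9.4
eef_pos: [0.582, -0.1102, 0.0634]
eef_rot: [0.001, 0.691, 0.723, -0.001]
wrist_force: [1.0, -11.7, -0.4]
opening: 0.002
grasp_force: 5.4
```

>>> apply_moves:
  moves:
    - {"jaw": 0,"offset": [-12,0,0],"rot": [0,0,0]}
    - {"jaw": 0,"offset": [-12,0,0],"rot": [0,0,0]}
    - {"jaw": 0,"offset": [0,0,-55],"rot": [0,0,0]}
    - {"jaw": 0,"offset": [0,0,-55],"rot": [0,0,0]}
    - {"jaw": 0.5,"offset": [0,0,-55],"rot": [0,0,0]}

```text
time_s: 10.02
eef_pos: [0.5825, -0.1324, 0.2296]
eef_rot: [-0.001, 0.69, 0.723, 0.0]
wrist_force: [1.1, -0.8, -0.1]
opening: 0.198
grasp_force: 0.0
```

```bash
python3 - <<'E'
from h import *
im,d=ctrl.camera("top");cv2.imwrite("pics/t2.png",cv2.resize(im[180:340,190:430],None,fx=3.3,fy=3.3)[:,:,::-1])
X=pts("top",d);print(ctrl.get_obs()["eef_pos"])
for t,z in(("knob_grip",.172),("camera",.09)):
    r=ctrl.outline_of("top",t)
    if r:
        m=r[0]["region"]&(abs(X[...,2]-z)<.006);print(t,r[0]["score"],cv2.minAreaRect((X[m][:,:2]*1000).astype(np.float32)))
E
```

```text
[ 0.58625888 -0.1338458   0.23874856]
knob_grip 0.7 ((577.7018432617188, -4.797340393066406), (11.863627433776855, 39.50034713745117), 10.283668518066406)
camera 0.97 ((579.1848754882812, -34.294403076171875), (45.87371063232422, 131.27015686035156), 2.7614126205444336)
```

View pics/t2.png

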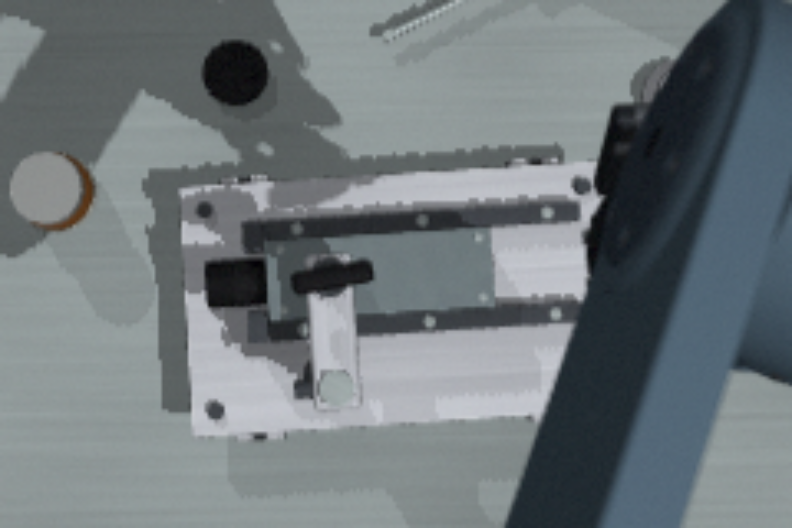

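The camera is home: its front edge at about 268 px in the crop meets the stop, and the lens is through the gap. Next, go above the knob.

>>> apply_moves:
  moves:
    - {"jaw": 0.5,"offset": [43,0,0],"rot": [0,0,0]}
    - {"jaw": 0.5,"offset": [43,0,0],"rot": [0,0,0]}
    - {"jaw": 0.5,"offset": [43,0.7,0],"rot": [0,0,0]}
    - {"jaw": 0.5,"offset": [0,0,0],"rot": [0,0,-7.7]}
    - {"jaw": 0.5,"offset": [0,0,0],"rot": [0,0,0]}

```text
time_s: 10.8
eef_pos: [0.5768, -0.003, 0.2267]
eef_rot: [-0.001, 0.64, 0.768, -0.001]
wrist_force: [-0.5, -0.5, -0.5]
opening: 0.498
grasp_force: 0.0
```

>>> apply_moves:
  moves:
    - {"jaw": 0.5,"offset": [0,0,10],"rot": [0,0,0]}
    - {"jaw": 0.5,"offset": [0,0,10],"rot": [0,0,0]}
    - {"jaw": 0.5,"offset": [0,0,10],"rot": [0,0,0]}
    - {"jaw": 0.5,"offset": [0,0,0],"rot": [0,0,0]}
    - {"jaw": 0.5,"offset": [0,0,0],"rot": [0,0,0]}

```text
time_s: 11.42
eef_pos: [0.5778, -0.0038, 0.1984]
eef_rot: [0.0, 0.64, 0.768, 0.0]
wrist_force: [-0.3, -0.8, 0.1]
opening: 0.498
grasp_force: 0.0
```

```bash
python3 - <<'E'
from h import *
im,d=ctrl.camera("scene");u,v=proj("scene",[.578,-.004,.17]).astype(int);cv2.imwrite("pics/s3.png",cv2.resize(im[v-60:v+60,u-70:u+70],None,fx=5,fy=5,interpolation=cv2.INTER_CUBIC)[:,:,::-1])
o=ctrl.get_obs();print(o["eef_pos"],o["q"],o["torque"],o["opening"])
E
```

```text
[ 0.57792703 -0.00376403  0.1986766 ] [-2.11788610e-01  2.17237990e-01  1.63221863e+00  1.78236381e-05
  1.29143403e+00 -3.92531842e-01] [ 0.0102819   0.02188352 -0.01138553] 0.5006897997817678
```

View pics/s3.png

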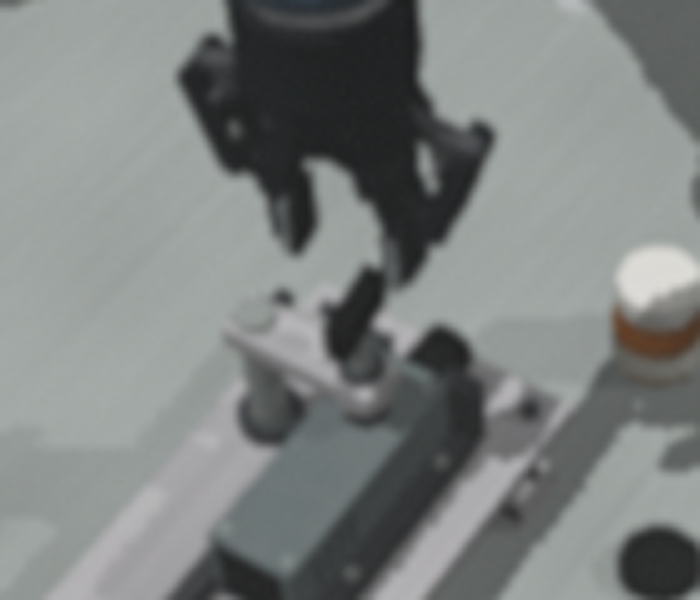

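The fingers, at about (295, 240) and (400, 270) px, straddle the bar at (355, 310). Descend and grip.

>>> apply_moves:
  moves:
    - {"jaw": 0.5,"offset": [0,0,20],"rot": [0,0,0]}
    - {"jaw": 0.5,"offset": [0,0,20],"rot": [0,0,0]}
    - {"jaw": 0.5,"offset": [0,0,14],"rot": [0,0,0]}
    - {"jaw": 0.5,"offset": [0,0,0],"rot": [0,0,0]}
    - {"jaw": 0.4,"offset": [0,0,0],"rot": [0,0,0]}

```text
time_s: 12.1
eef_pos: [0.5782, -0.0037, 0.1451]
eef_rot: [0.001, 0.64, 0.768, 0.0]
wrist_force: [0.0, -0.6, 0.3]
opening: 0.402
grasp_force: 0.0
```

>>> apply_moves:
  moves:
    - {"jaw": 0,"offset": [0,0,0],"rot": [0,0,0]}
    - {"jaw": 0,"offset": [0,0,0],"rot": [0,0,0]}
    - {"jaw": 0,"offset": [0,0,0],"rot": [0,0,0]}
    - {"jaw": 0,"offset": [0,0,0],"rot": [0,0,0]}
    - {"jaw": 0,"offset": [0,0,0],"rot": [0,0,0]}

```text
time_s: 12.72
eef_pos: [0.5767, -0.004, 0.1454]
eef_rot: [-0.0, 0.64, 0.768, -0.001]
wrist_force: [-8.1, -0.8, 7.4]
opening: 0.132
grasp_force: 59.2
```

```bash
cat > st.py <<'E'
from h import *
from scipy.spatial.transform import Rotation as R
o=ctrl.get_obs();w,x,y,z=o["eef_rot"];ty=R.from_quat([x,y,z,w]).apply([0,1,0])
print("t %.2f yaw %.2f q6 %.3f tau"%(o["time_s"],np.degrees(np.arctan2(ty[1],ty[0])),o["q"][5]),np.round(o["torque"],3),"eff6",o["joint_efforts"][5].round(3),"F",np.round(o["wrist_force"],1),"open",round(float(o["opening"]),3),np.round(o["eef_pos"],4))
E
python3 st.py
```

```text
t 12.72 yaw 10.38 q6 -0.393 tau [-0.179  1.09   0.002] eff6 0.014 F [-8.1 -0.8  7.4] open 0.132 [ 0.5767 -0.004   0.1454]
```

```bash
cat > st.py <<'E'
from h import *
from scipy.spatial.transform import Rotation as R
T=[];F=[];Y=[]
for i in range(5):
    if i: ctrl.camera("top")
    o=ctrl.get_obs();w,x,y,z=o["eef_rot"];ty=R.from_quat([x,y,z,w]).apply([0,1,0])
    Y.append(np.degrees(np.arctan2(ty[1],ty[0])));T.append(o["torque"]);F.append(o["wrist_force"])
T=np.array(T);l="t %.2f yaw %.2f q6 %.3f Mz %.4f sd %.4f M %s F %s open %.3f %s"%(o["time_s"],np.mean(Y),o["q"][5],T[:,2].mean(),T[:,2].std(),np.round(T.mean(0)[:2],2),np.round(np.mean(F,0),1),o["opening"],np.round(o["eef_pos"],4))
print(l);open("log.txt","a").write(l+"\n")
E

```

>>> apply_moves:
  moves:
    - {"jaw": 0,"offset": [0,-1.3,0],"rot": [0,0,0]}
    - {"jaw": 0,"offset": [0,0,0],"rot": [0,0,3]}
    - {"jaw": 0,"offset": [0,0,0],"rot": [0,0,3]}
    - {"jaw": 0,"offset": [0,0,0],"rot": [0,0,2]}
    - {"jaw": 0,"offset": [0,0,0],"rot": [0,0,2]}

```text
time_s: 13.35
eef_pos: [0.5767, -0.004, 0.1454]
eef_rot: [0.001, 0.705, 0.709, 0.0]
wrist_force: [-3.3, -0.4, 5.8]
opening: 0.129
grasp_force: 58.9
```

```bash
python3 st.py
```

```text
t 13.55 yaw 0.33 q6 -0.219 Mz 0.0759 sd 0.1008 M [-0.08  0.51] F [-2.8 -0.3  5.1] open 0.132 [ 0.5767 -0.0041  0.1454]
```

>>> apply_moves:
  moves:
    - {"jaw": 0,"offset": [0,0,0],"rot": [0,0,2]}
    - {"jaw": 0,"offset": [0,0,0],"rot": [0,0,2]}
    - {"jaw": 0,"offset": [0,0,0],"rot": [0,0,2]}
    - {"jaw": 0,"offset": [0,0,0],"rot": [0,0,2]}
    - {"jaw": 0,"offset": [0,0,0],"rot": [0,0,2]}

```text
time_s: 14.18
eef_pos: [0.5768, -0.004, 0.1454]
eef_rot: [0.001, 0.764, 0.645, 0.0]
wrist_force: [-2.3, -1.0, 5.4]
opening: 0.129
grasp_force: 59.0
```

```bash
python3 st.py
```

```text
t 14.38 yaw -9.67 q6 -0.044 Mz 0.0516 sd 0.0779 M [-0.08  0.51] F [-2.2 -0.6  5.4] open 0.126 [ 0.5768 -0.0041  0.1454]
```

```bash
sed -i 's/^print(l)/print(np.round(T[:,2],3),end=" ");print(l)/' st.py
```

>>> apply_moves:
  moves:
    - {"jaw": 0,"offset": [0,0,0],"rot": [0,0,2]}
    - {"jaw": 0,"offset": [0,0,0],"rot": [0,0,2]}
    - {"jaw": 0,"offset": [0,0,0],"rot": [0,0,2]}
    - {"jaw": 0,"offset": [0,0,0],"rot": [0,0,2]}
    - {"jaw": 0,"offset": [0,0,0],"rot": [0,0,2]}

```text
time_s: 15.0
eef_pos: [0.5768, -0.0041, 0.1454]
eef_rot: [0.001, 0.817, 0.576, 0.0]
wrist_force: [-0.9, -0.6, 4.8]
opening: 0.126
grasp_force: 59.0
```

```bash
python3 st.py
```

```text
[ 0.184  0.109  0.025 -0.011 -0.019] t 15.20 yaw -19.67 q6 0.130 Mz 0.0575 sd 0.0780 M [-0.06  0.47] F [-2.  -0.4  5.1] open 0.130 [ 0.5768 -0.0041  0.1454]
```

>>> apply_moves:
  moves:
    - {"jaw": 0,"offset": [0,0,0],"rot": [0,0,2]}
    - {"jaw": 0,"offset": [0,0,0],"rot": [0,0,2]}
    - {"jaw": 0,"offset": [0,0,0],"rot": [0,0,2]}
    - {"jaw": 0,"offset": [0,0,0],"rot": [0,0,2]}
    - {"jaw": 0,"offset": [0,0,0],"rot": [0,0,2]}

```text
time_s: 15.82
eef_pos: [0.5769, -0.0041, 0.1454]
eef_rot: [0.001, 0.865, 0.502, 0.0]
wrist_force: [-2.5, -0.3, 4.9]
opening: 0.131
grasp_force: 58.9
```

```bash
python3 st.py
```

```text
[ 0.199  0.093 -0.022 -0.05  -0.023] t 16.02 yaw -29.68 q6 0.305 Mz 0.0395 sd 0.0938 M [-0.07  0.45] F [-1.7 -0.3  5.4] open 0.129 [ 0.5769 -0.0041  0.1454]
```

```bash
cat > r.py <<'E'
from h import *
from scipy.spatial.transform import Rotation as R
o=ctrl.get_obs();w,x,y,z=o["eef_rot"];ty=R.from_quat([x,y,z,w]).apply([0,1,0])
l="%.2f %.2f %.3f %.4f %.4f"%(o["time_s"],np.degrees(np.arctan2(ty[1],ty[0])),o["q"][5],o["torque"][2],o["joint_efforts"][5])
print(l,np.round(o["wrist_force"],1));open("r.txt","a").write(l+"\n")
E
```

>>> apply_moves:
  moves:
    - {"jaw": 0,"offset": [0,0,0],"rot": [0,0,2]}
    - {"jaw": 0,"offset": [0,0,0],"rot": [0,0,2]}
    - {"jaw": 0,"offset": [0,0,0],"rot": [0,0,2]}
    - {"jaw": 0,"offset": [0,0,0],"rot": [0,0,2]}
    - {"jaw": 0,"offset": [0,0,0],"rot": [0,0,2]}

```text
time_s: 16.65
eef_pos: [0.5769, -0.0041, 0.1454]
eef_rot: [0.001, 0.905, 0.425, 0.001]
wrist_force: [-1.7, -0.3, 5.0]
opening: 0.126
grasp_force: 58.9
```

```bash
python3 r.py
```

```text
16.65 -39.68 0.480 0.2336 -0.1500 [-1.7 -0.3  5. ]
```

>>> apply_moves:
  moves:
    - {"jaw": 0,"offset": [0,0,0],"rot": [0,0,2]}
    - {"jaw": 0,"offset": [0,0,0],"rot": [0,0,2]}
    - {"jaw": 0,"offset": [0,0,0],"rot": [0,0,2]}
    - {"jaw": 0,"offset": [0,0,0],"rot": [0,0,2]}
    - {"jaw": 0,"offset": [0,0,0],"rot": [0,0,2]}

```text
time_s: 17.27
eef_pos: [0.577, -0.0041, 0.1454]
eef_rot: [0.001, 0.939, 0.345, 0.001]
wrist_force: [-1.7, -1.2, 4.3]
opening: 0.132
grasp_force: 58.9
```

```bash
python3 r.py
```

```text
17.27 -49.68 0.655 0.2388 -0.1497 [-1.7 -1.2  4.3]
```

>>> apply_moves:
  moves:
    - {"jaw": 0,"offset": [0,0,0],"rot": [0,0,2]}
    - {"jaw": 0,"offset": [0,0,0],"rot": [0,0,2]}
    - {"jaw": 0,"offset": [0,0,0],"rot": [0,0,2]}
    - {"jaw": 0,"offset": [0,0,0],"rot": [0,0,2]}
    - {"jaw": 0,"offset": [0,0,0],"rot": [0,0,2]}

```text
time_s: 17.9
eef_pos: [0.577, -0.0042, 0.1454]
eef_rot: [0.001, 0.965, 0.261, 0.001]
wrist_force: [-1.6, -1.6, 4.5]
opening: 0.132
grasp_force: 58.9
```

```bash
python3 r.py
```

```text
17.90 -59.69 0.829 0.2658 -0.1505 [-1.6 -1.6  4.5]
```

>>> apply_moves:
  moves:
    - {"jaw": 0,"offset": [0,0,0],"rot": [0,0,2]}
    - {"jaw": 0,"offset": [0,0,0],"rot": [0,0,2]}
    - {"jaw": 0,"offset": [0,0,0],"rot": [0,0,2]}
    - {"jaw": 0,"offset": [0,0,0],"rot": [0,0,2]}
    - {"jaw": 0,"offset": [0,0,0],"rot": [0,0,2]}

```text
time_s: 18.52
eef_pos: [0.5771, -0.0043, 0.1454]
eef_rot: [0.001, 0.984, 0.176, 0.001]
wrist_force: [-2.1, -1.6, 4.6]
opening: 0.131
grasp_force: 58.9
```

```bash
python3 r.py
```

```text
18.52 -69.69 1.004 0.2031 -0.1495 [-2.1 -1.6  4.6]
```

joint_efforts[5] is nearly noise-free, so it works as the touch signal. I'll go on in identical 10° steps.

>>> apply_moves:
  moves:
    - {"jaw": 0,"offset": [0,0,0],"rot": [0,0,2]}
    - {"jaw": 0,"offset": [0,0,0],"rot": [0,0,2]}
    - {"jaw": 0,"offset": [0,0,0],"rot": [0,0,2]}
    - {"jaw": 0,"offset": [0,0,0],"rot": [0,0,2]}
    - {"jaw": 0,"offset": [0,0,0],"rot": [0,0,2]}

```text
time_s: 19.15
eef_pos: [0.5771, -0.0043, 0.1454]
eef_rot: [0.001, 0.996, 0.09, 0.001]
wrist_force: [-0.8, -1.8, 5.7]
opening: 0.127
grasp_force: 59.0
```

```bash
python3 r.py
```

```text
19.15 -79.69 1.178 0.2624 -0.1494 [-0.8 -1.8  5.7]
```

>>> apply_moves:
  moves:
    - {"jaw": 0,"offset": [0,0,0],"rot": [0,0,2]}
    - {"jaw": 0,"offset": [0,0,0],"rot": [0,0,2]}
    - {"jaw": 0,"offset": [0,0,0],"rot": [0,0,2]}
    - {"jaw": 0,"offset": [0,0,0],"rot": [0,0,2]}
    - {"jaw": 0,"offset": [0,0,0],"rot": [0,0,2]}

```text
time_s: 19.77
eef_pos: [0.577, -0.0044, 0.1454]
eef_rot: [0.001, 1.0, 0.003, 0.001]
wrist_force: [-2.0, -2.1, 5.5]
opening: 0.13
grasp_force: 59.0
```

```bash
python3 r.py
```

```text
19.77 -89.69 1.353 0.2494 -0.1492 [-2.  -2.1  5.5]
```

>>> apply_moves:
  moves:
    - {"jaw": 0,"offset": [0,0,0],"rot": [0,0,2]}
    - {"jaw": 0,"offset": [0,0,0],"rot": [0,0,2]}
    - {"jaw": 0,"offset": [0,0,0],"rot": [0,0,2]}
    - {"jaw": 0,"offset": [0,0,0],"rot": [0,0,2]}
    - {"jaw": 0,"offset": [0,0,0],"rot": [0,0,2]}

```text
time_s: 20.4
eef_pos: [0.577, -0.0044, 0.1454]
eef_rot: [0.0, 0.996, -0.084, 0.001]
wrist_force: [-1.4, -1.3, 4.8]
opening: 0.129
grasp_force: 59.0
```

```bash
python3 r.py
```

```text
20.40 -99.69 1.527 0.2709 -0.1491 [-1.4 -1.3  4.8]
```

>>> apply_moves:
  moves:
    - {"jaw": 0,"offset": [0,0,0],"rot": [0,0,2]}
    - {"jaw": 0,"offset": [0,0,0],"rot": [0,0,2]}
    - {"jaw": 0,"offset": [0,0,0],"rot": [0,0,2]}
    - {"jaw": 0,"offset": [0,0,0],"rot": [0,0,2]}
    - {"jaw": 0,"offset": [0,0,0],"rot": [0,0,2]}

```text
time_s: 21.02
eef_pos: [0.577, -0.0045, 0.1454]
eef_rot: [0.0, 0.985, -0.171, 0.001]
wrist_force: [-1.5, -2.1, 5.4]
opening: 0.13
grasp_force: 59.0
```

```bash
python3 r.py
```

```text
21.02 -109.69 1.702 0.2295 -0.1489 [-1.5 -2.1  5.4]
```

>>> apply_moves:
  moves:
    - {"jaw": 0,"offset": [0,0,0],"rot": [0,0,2]}
    - {"jaw": 0,"offset": [0,0,0],"rot": [0,0,2]}
    - {"jaw": 0,"offset": [0,0,0],"rot": [0,0,2]}
    - {"jaw": 0,"offset": [0,0,0],"rot": [0,0,2]}
    - {"jaw": 0,"offset": [0,0,0],"rot": [0,0,2]}

```text
time_s: 21.65
eef_pos: [0.577, -0.0046, 0.1454]
eef_rot: [0.0, 0.967, -0.256, 0.001]
wrist_force: [-0.9, -1.7, 5.6]
opening: 0.132
grasp_force: 59.0
```

```bash
python3 r.py
```

```text
21.65 -119.70 1.876 0.2211 -0.1488 [-0.9 -1.7  5.6]
```

>>> apply_moves:
  moves:
    - {"jaw": 0,"offset": [0,0,0],"rot": [0,0,2]}
    - {"jaw": 0,"offset": [0,0,0],"rot": [0,0,2]}
    - {"jaw": 0,"offset": [0,0,0],"rot": [0,0,2]}
    - {"jaw": 0,"offset": [0,0,0],"rot": [0,0,2]}
    - {"jaw": 0,"offset": [0,0,0],"rot": [0,0,2]}

```text
time_s: 22.28
eef_pos: [0.577, -0.0046, 0.1454]
eef_rot: [0.0, 0.941, -0.34, 0.001]
wrist_force: [-2.6, -2.0, 4.8]
opening: 0.13
grasp_force: 59.0
```

```bash
python3 r.py
```

```text
22.27 -129.70 2.051 0.1982 -0.1487 [-2.6 -2.   4.8]
```

>>> apply_moves:
  moves:
    - {"jaw": 0,"offset": [0,0,0],"rot": [0,0,2]}
    - {"jaw": 0,"offset": [0,0,0],"rot": [0,0,2]}
    - {"jaw": 0,"offset": [0,0,0],"rot": [0,0,2]}
    - {"jaw": 0,"offset": [0,0,0],"rot": [0,0,2]}
    - {"jaw": 0,"offset": [0,0,0],"rot": [0,0,2]}

```text
time_s: 22.9
eef_pos: [0.577, -0.0046, 0.1454]
eef_rot: [0.0, 0.907, -0.42, 0.001]
wrist_force: [-1.6, -3.3, 5.5]
opening: 0.127
grasp_force: 59.1
```

```bash
python3 r.py
```

```text
22.90 -139.70 2.226 0.2052 -0.1485 [-1.6 -3.3  5.5]
```

>>> apply_moves:
  moves:
    - {"jaw": 0,"offset": [0,0,0],"rot": [0,0,2]}
    - {"jaw": 0,"offset": [0,0,0],"rot": [0,0,2]}
    - {"jaw": 0,"offset": [0,0,0],"rot": [0,0,2]}
    - {"jaw": 0,"offset": [0,0,0],"rot": [0,0,2]}
    - {"jaw": 0,"offset": [0,0,0],"rot": [0,0,2]}

```text
time_s: 23.52
eef_pos: [0.5769, -0.0046, 0.1454]
eef_rot: [0.0, 0.867, -0.498, 0.001]
wrist_force: [-3.1, -2.4, 5.1]
opening: 0.129
grasp_force: 59.1
```

```bash
python3 r.py
```

```text
23.52 -149.70 2.400 0.2321 -0.1486 [-3.1 -2.4  5.1]
```

>>> apply_moves:
  moves:
    - {"jaw": 0,"offset": [0,0,0],"rot": [0,0,2]}
    - {"jaw": 0,"offset": [0,0,0],"rot": [0,0,2]}
    - {"jaw": 0,"offset": [0,0,0],"rot": [0,0,2]}
    - {"jaw": 0,"offset": [0,0,0],"rot": [0,0,2]}
    - {"jaw": 0,"offset": [0,0,0],"rot": [0,0,2]}

```text
time_s: 24.15
eef_pos: [0.5769, -0.0047, 0.1454]
eef_rot: [0.0, 0.821, -0.571, 0.001]
wrist_force: [-2.5, -2.2, 5.5]
opening: 0.132
grasp_force: 59.1
```

```bash
python3 r.py
```

```text
24.15 -159.70 2.575 0.2347 -0.1486 [-2.5 -2.2  5.5]
```

>>> apply_moves:
  moves:
    - {"jaw": 0,"offset": [0,0,0],"rot": [0,0,2]}
    - {"jaw": 0,"offset": [0,0,0],"rot": [0,0,2]}
    - {"jaw": 0,"offset": [0,0,0],"rot": [0,0,2]}
    - {"jaw": 0,"offset": [0,0,0],"rot": [0,0,2]}
    - {"jaw": 0,"offset": [0,0,0],"rot": [0,0,2]}

```text
time_s: 24.78
eef_pos: [0.5768, -0.0047, 0.1454]
eef_rot: [0.0, 0.768, -0.641, 0.001]
wrist_force: [-2.5, -3.0, 6.6]
opening: 0.131
grasp_force: 59.1
```

```bash
python3 r.py
```

```text
24.77 -169.70 2.749 0.2546 -0.1487 [-2.5 -3.   6.6]
```

180° turned with no touch yet. I'll open wide, turn back 180° and regrip.

>>> apply_moves:
  moves:
    - {"jaw": 1,"offset": [0,0,0],"rot": [0,0,0]}
    - {"jaw": 1,"offset": [0,0,0],"rot": [0,0,0]}
    - {"jaw": 1,"offset": [0,0,0],"rot": [0,0,0]}
    - {"jaw": 1,"offset": [0,0,0],"rot": [0,0,0]}
    - {"jaw": 1,"offset": [0,0,0],"rot": [0,0,0]}

```text
time_s: 25.4
eef_pos: [0.5764, -0.0038, 0.1442]
eef_rot: [-0.0, 0.768, -0.64, -0.0]
wrist_force: [0.7, -0.0, -0.0]
opening: 0.998
grasp_force: 0.0
```

>>> apply_moves:
  moves:
    - {"jaw": 1,"offset": [0,0,0],"rot": [0,0,-10]}
    - {"jaw": 1,"offset": [0,0,0],"rot": [0,0,-10]}
    - {"jaw": 1,"offset": [0,0,0],"rot": [0,0,-10]}
    - {"jaw": 1,"offset": [0,0,0],"rot": [0,0,-10]}
    - {"jaw": 1,"offset": [0,0,0],"rot": [0,0,-10]}

```text
time_s: 26.02
eef_pos: [0.5764, -0.0038, 0.1443]
eef_rot: [-0.0, 0.967, -0.253, 0.0]
wrist_force: [-0.3, 0.1, -0.1]
opening: 1.002
grasp_force: 0.0
```

>>> apply_moves:
  moves:
    - {"jaw": 1,"offset": [0,0,0],"rot": [0,0,-10]}
    - {"jaw": 1,"offset": [0,0,0],"rot": [0,0,-10]}
    - {"jaw": 1,"offset": [0,0,0],"rot": [0,0,-10]}
    - {"jaw": 1,"offset": [0,0,0],"rot": [0,0,-10]}
    - {"jaw": 1,"offset": [0,0,0],"rot": [0,0,-10]}

```text
time_s: 26.65
eef_pos: [0.5764, -0.0039, 0.1443]
eef_rot: [-0.0, 0.984, 0.18, 0.0]
wrist_force: [-0.1, -0.4, 0.4]
opening: 1.0
grasp_force: 0.0
```

>>> apply_moves:
  moves:
    - {"jaw": 1,"offset": [0,0,0],"rot": [0,0,-10]}
    - {"jaw": 1,"offset": [0,0,0],"rot": [0,0,-10]}
    - {"jaw": 1,"offset": [0,0,0],"rot": [0,0,-10]}
    - {"jaw": 1,"offset": [0,0,0],"rot": [0,0,-10]}
    - {"jaw": 1,"offset": [0,0,0],"rot": [0,0,-10]}

```text
time_s: 27.28
eef_pos: [0.5764, -0.0039, 0.1443]
eef_rot: [-0.0, 0.816, 0.579, 0.0]
wrist_force: [-0.1, -0.9, 0.4]
opening: 0.993
grasp_force: 0.0
```

>>> apply_moves:
  moves:
    - {"jaw": 1,"offset": [0,0,0],"rot": [0,0,-10]}
    - {"jaw": 1,"offset": [0,0,0],"rot": [0,0,-10]}
    - {"jaw": 1,"offset": [0,0,0],"rot": [0,0,-10]}
    - {"jaw": 1,"offset": [0,0,0],"rot": [0,0,0]}
    - {"jaw": 1,"offset": [0,0,0],"rot": [0,0,0]}

```text
time_s: 27.9
eef_pos: [0.5764, -0.0039, 0.1443]
eef_rot: [-0.0, 0.642, 0.767, 0.0]
wrist_force: [-0.1, -0.5, -0.9]
opening: 1.001
grasp_force: 0.0
```

```bash
python3 - <<'E'
from h import *
im,d=ctrl.camera("scene");u,v=proj("scene",[.578,-.004,.15]).astype(int);cv2.imwrite("pics/s4.png",cv2.resize(im[v-50:v+50,u-60:u+60],None,fx=5,fy=5,interpolation=cv2.INTER_CUBIC)[:,:,::-1])
E
python3 r.py
```

```text
27.95 10.21 -0.391 -0.0269 0.0218 [ 0.5 -0.2 -0.1]
```

View pics/s4.png

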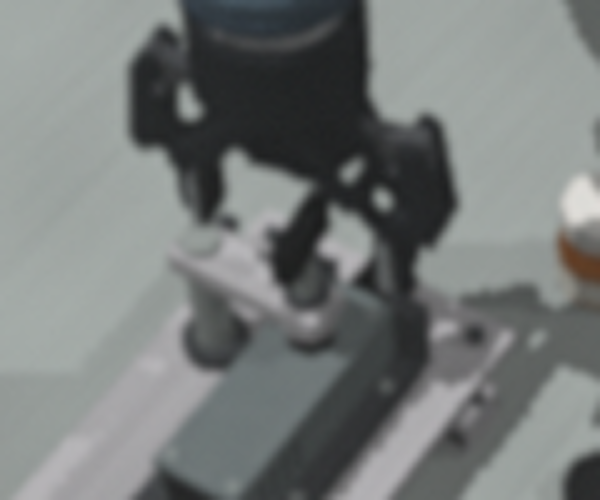

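The bar, at about (300, 235) px, sits between the open fingers and still points along the same line. Regrip and continue.

>>> apply_moves:
  moves:
    - {"jaw": 0,"offset": [0,0,0],"rot": [0,0,0]}
    - {"jaw": 0,"offset": [0,0,0],"rot": [0,0,0]}
    - {"jaw": 0,"offset": [0,0,0],"rot": [0,0,0]}
    - {"jaw": 0,"offset": [0,0,0],"rot": [0,0,0]}
    - {"jaw": 0,"offset": [0,0,0],"rot": [0,0,0]}

```text
time_s: 28.58
eef_pos: [0.5765, -0.0039, 0.1444]
eef_rot: [0.0, 0.64, 0.768, 0.0]
wrist_force: [0.9, 0.1, 0.3]
opening: 0.13
grasp_force: 59.3
```

>>> apply_moves:
  moves:
    - {"jaw": 0,"offset": [0,0,0],"rot": [0,0,0]}
    - {"jaw": 0,"offset": [0,0,0],"rot": [0,0,0]}
    - {"jaw": 0,"offset": [0,0,0],"rot": [0,0,0]}
    - {"jaw": 0,"offset": [0,0,0],"rot": [0,0,0]}
    - {"jaw": 0,"offset": [0,0,0],"rot": [0,0,0]}

```text
time_s: 29.2
eef_pos: [0.5765, -0.0039, 0.1444]
eef_rot: [0.0, 0.64, 0.768, 0.0]
wrist_force: [2.2, 0.1, 0.7]
opening: 0.13
grasp_force: 59.4
```

```bash
echo regrip>>r.txt; python3 r.py
```

```text
29.20 10.37 -0.393 -0.1653 -0.1962 [2.2 0.1 0.7]
```

>>> apply_moves:
  moves:
    - {"jaw": 0,"offset": [0,0,0],"rot": [0,0,2]}
    - {"jaw": 0,"offset": [0,0,0],"rot": [0,0,2]}
    - {"jaw": 0,"offset": [0,0,0],"rot": [0,0,2]}
    - {"jaw": 0,"offset": [0,0,0],"rot": [0,0,2]}
    - {"jaw": 0,"offset": [0,0,0],"rot": [0,0,2]}

```text
time_s: 29.82
eef_pos: [0.5766, -0.0039, 0.1444]
eef_rot: [0.0, 0.706, 0.709, 0.0]
wrist_force: [3.6, 0.9, 1.4]
opening: 0.129
grasp_force: 59.5
```

```bash
python3 r.py
```

```text
29.82 0.23 -0.217 0.2524 -0.1482 [3.6 0.9 1.4]
```

>>> apply_moves:
  moves:
    - {"jaw": 0,"offset": [0,0,0],"rot": [0,0,2]}
    - {"jaw": 0,"offset": [0,0,0],"rot": [0,0,2]}
    - {"jaw": 0,"offset": [0,0,0],"rot": [0,0,2]}
    - {"jaw": 0,"offset": [0,0,0],"rot": [0,0,2]}
    - {"jaw": 0,"offset": [0,0,0],"rot": [0,0,2]}

```text
time_s: 30.45
eef_pos: [0.5766, -0.0039, 0.1444]
eef_rot: [0.0, 0.765, 0.644, 0.0]
wrist_force: [4.8, 2.2, 0.4]
opening: 0.131
grasp_force: 59.5
```

```bash
python3 r.py
```

```text
30.45 -9.77 -0.042 0.2303 -0.1471 [4.8 2.2 0.4]
```

>>> apply_moves:
  moves:
    - {"jaw": 0,"offset": [0,0,0],"rot": [0,0,2]}
    - {"jaw": 0,"offset": [0,0,0],"rot": [0,0,2]}
    - {"jaw": 0,"offset": [0,0,0],"rot": [0,0,2]}
    - {"jaw": 0,"offset": [0,0,0],"rot": [0,0,2]}
    - {"jaw": 0,"offset": [0,0,0],"rot": [0,0,2]}

```text
time_s: 31.08
eef_pos: [0.5768, -0.0039, 0.1445]
eef_rot: [0.0, 0.818, 0.575, 0.0]
wrist_force: [5.4, 0.4, 1.5]
opening: 0.13
grasp_force: 59.4
```

```bash
python3 r.py
```

```text
31.07 -19.77 0.132 0.2158 -0.1416 [5.4 0.4 1.5]
```

>>> apply_moves:
  moves:
    - {"jaw": 0,"offset": [0,0,0],"rot": [0,0,2]}
    - {"jaw": 0,"offset": [0,0,0],"rot": [0,0,2]}
    - {"jaw": 0,"offset": [0,0,0],"rot": [0,0,2]}
    - {"jaw": 0,"offset": [0,0,0],"rot": [0,0,2]}
    - {"jaw": 0,"offset": [0,0,0],"rot": [0,0,2]}

```text
time_s: 31.7
eef_pos: [0.5769, -0.004, 0.1445]
eef_rot: [0.0, 0.865, 0.502, 0.001]
wrist_force: [5.5, 1.2, 0.6]
opening: 0.125
grasp_force: 59.4
```

```bash
python3 r.py
```

```text
31.70 -29.77 0.307 0.2726 -0.1311 [5.5 1.2 0.6]
```

>>> apply_moves:
  moves:
    - {"jaw": 0,"offset": [0,0,0],"rot": [0,0,2]}
    - {"jaw": 0,"offset": [0,0,0],"rot": [0,0,2]}
    - {"jaw": 0,"offset": [0,0,0],"rot": [0,0,2]}
    - {"jaw": 0,"offset": [0,0,0],"rot": [0,0,2]}
    - {"jaw": 0,"offset": [0,0,0],"rot": [0,0,2]}

```text
time_s: 32.33
eef_pos: [0.5769, -0.004, 0.1444]
eef_rot: [0.0, 0.905, 0.424, 0.001]
wrist_force: [7.0, 1.7, -0.3]
opening: 0.128
grasp_force: 59.3
```

```bash
python3 r.py
```

```text
32.33 -39.77 0.481 0.2177 -0.1183 [ 7.   1.7 -0.3]
```

>>> apply_moves:
  moves:
    - {"jaw": 0,"offset": [0,0,0],"rot": [0,0,2]}
    - {"jaw": 0,"offset": [0,0,0],"rot": [0,0,2]}
    - {"jaw": 0,"offset": [0,0,0],"rot": [0,0,2]}
    - {"jaw": 0,"offset": [0,0,0],"rot": [0,0,2]}
    - {"jaw": 0,"offset": [0,0,0],"rot": [0,0,2]}

```text
time_s: 32.95
eef_pos: [0.577, -0.0041, 0.1444]
eef_rot: [0.0, 0.939, 0.344, 0.001]
wrist_force: [5.7, 1.8, 1.0]
opening: 0.13
grasp_force: 59.3
```

```bash
python3 r.py
```

```text
32.95 -49.77 0.656 0.2836 -0.1045 [5.7 1.8 1. ]
```

The motor effort started climbing near yaw -8° and is tending to the stated slope, with a lag. Three more steps stay well inside the quarter turn; after those I'll fit.

>>> apply_moves:
  moves:
    - {"jaw": 0,"offset": [0,0,0],"rot": [0,0,2]}
    - {"jaw": 0,"offset": [0,0,0],"rot": [0,0,2]}
    - {"jaw": 0,"offset": [0,0,0],"rot": [0,0,2]}
    - {"jaw": 0,"offset": [0,0,0],"rot": [0,0,2]}
    - {"jaw": 0,"offset": [0,0,0],"rot": [0,0,2]}

```text
time_s: 33.58
eef_pos: [0.577, -0.0041, 0.1445]
eef_rot: [0.0, 0.965, 0.261, 0.001]
wrist_force: [7.2, 0.6, -0.2]
opening: 0.131
grasp_force: 59.3
```

```bash
python3 r.py
```

```text
33.58 -59.77 0.830 0.2751 -0.0900 [ 7.2  0.6 -0.2]
```

>>> apply_moves:
  moves:
    - {"jaw": 0,"offset": [0,0,0],"rot": [0,0,2]}
    - {"jaw": 0,"offset": [0,0,0],"rot": [0,0,2]}
    - {"jaw": 0,"offset": [0,0,0],"rot": [0,0,2]}
    - {"jaw": 0,"offset": [0,0,0],"rot": [0,0,2]}
    - {"jaw": 0,"offset": [0,0,0],"rot": [0,0,2]}

```text
time_s: 34.2
eef_pos: [0.5771, -0.0042, 0.1445]
eef_rot: [0.0, 0.984, 0.176, 0.001]
wrist_force: [7.5, 0.2, 0.5]
opening: 0.129
grasp_force: 59.3
```

```bash
python3 r.py; cat > fit.py <<'E'
import numpy as np
from scipy.optimize import least_squares
L=[l.split() for l in open("r.txt")];i=[k for k,l in enumerate(L) if l[0]=="regrip"][0]
A=np.array([l for l in L[i+2:]],float);P=np.array(L[:i-1],float)
y,e,m=A[:,1],A[:,4],A[:,3]
w=16.0
def mod(p,y):
    t=np.maximum(p[0]-y,0)/w;return p[2]+.083*np.radians(w)*p[3]*(t-p[1]*(1-np.exp(-t/p[1])))
for free in(0,1):
    f=lambda p:np.r_[(mod(np.r_[p[:3],p[3] if free else 1],y)-e)/.0005]
    r=least_squares(f,[-8,.7,-.1485,1]);print(r.x,np.round(r.fun*.0005,4))
b=np.r_[P[1:,3]];print("Mz base",b.mean(),b.std());h=lambda p:np.r_[m,b]-p[1]-np.r_[.083*np.radians(np.maximum(p[0]-y,0)),0*b]
r=least_squares(h,[-15,.24]);print("Mz touch",r.x,np.round(m,3))
E
python3 fit.py
```

```text
34.20 -69.77 1.005 0.2438 -0.0749 [7.5 0.2 0.5]
[-8.47578059  0.72116627 -0.14771826  1.        ] [ 0.0005 -0.0005 -0.0002  0.0002  0.0003  0.0004  0.0001 -0.0007]
[-6.16253468  1.0468508  -0.14801031  1.06823783] [ 0.0002 -0.0004  0.0002  0.     -0.0001 -0.      0.0001 -0.    ]
Mz base 0.23583076923076923 0.02333212986470949
Mz touch [-39.77000057   0.23667536] [0.252 0.23  0.216 0.273 0.218 0.284 0.275 0.244]
```

```bash
cat > rest.py <<'E'
from h import *
T=[];E=[]
for i in range(16):
    if i: ctrl.camera("top")
    o=ctrl.get_obs();T.append(o["torque"][2]);E.append(o["joint_efforts"][5])
print(np.round(T,3),np.round(E,4),np.mean(T[4:]),o["time_s"],o["wrist_force"])
E
python3 rest.py; tail -4 log.txt
```

```text
[0.244 0.204 0.142 0.072 0.065 0.062 0.09  0.04  0.101 0.096 0.013 0.078
 0.091 0.097 0.086 0.073] [-0.0749  0.1604  0.345   0.1388  0.082   0.0729  0.0722  0.0723  0.0724
  0.0725  0.0725  0.0724  0.0726  0.0725  0.0725  0.0726] 0.07438300388951749 34.95 [ 7.05122283  0.16139476 -0.22433632]
t 13.55 yaw 0.33 q6 -0.219 Mz 0.0759 sd 0.1008 M [-0.08  0.51] F [-2.8 -0.3  5.1] open 0.132 [ 0.5767 -0.0041  0.1454]
t 14.38 yaw -9.67 q6 -0.044 Mz 0.0516 sd 0.0779 M [-0.08  0.51] F [-2.2 -0.6  5.4] open 0.126 [ 0.5768 -0.0041  0.1454]
t 15.20 yaw -19.67 q6 0.130 Mz 0.0575 sd 0.0780 M [-0.06  0.47] F [-2.  -0.4  5.1] open 0.130 [ 0.5768 -0.0041  0.1454]
t 16.02 yaw -29.68 q6 0.305 Mz 0.0395 sd 0.0938 M [-0.07  0.45] F [-1.7 -0.3  5.4] open 0.129 [ 0.5769 -0.0041  0.1454]
```

At rest, Mz and the effort agree (about 0.073 Nm). That is about 0.10 Nm above the earlier rest readings, so we're about 65° past touch, which matches the fit (touch at yaw about -6°). Final yaw is about -95°: 25° more, then release and lift.

>>> apply_moves:
  moves:
    - {"jaw": 0,"offset": [0,0,0],"rot": [0,0,2]}
    - {"jaw": 0,"offset": [0,0,0],"rot": [0,0,2]}
    - {"jaw": 0,"offset": [0,0,0],"rot": [0,0,2]}
    - {"jaw": 0,"offset": [0,0,0],"rot": [0,0,2]}
    - {"jaw": 0,"offset": [0,0,0],"rot": [0,0,2]}

```text
time_s: 35.58
eef_pos: [0.5771, -0.0043, 0.1444]
eef_rot: [0.0, 0.996, 0.089, 0.001]
wrist_force: [6.2, 0.1, 0.4]
opening: 0.128
grasp_force: 59.2
```

```bash
python3 rest.py
```

```text
[0.296 0.23  0.15  0.1   0.033 0.062 0.119 0.125 0.098 0.114 0.074 0.071
 0.085 0.04  0.111 0.057] [-0.0593  0.1762  0.3615  0.1554  0.0985  0.0894  0.0888  0.089   0.0891
  0.089   0.0891  0.0892  0.0892  0.0891  0.0892  0.0891] 0.08228452558474106 36.325 [ 7.06798247 -0.05790296 -0.31684107]
```

>>> apply_moves:
  moves:
    - {"jaw": 0,"offset": [0,0,0],"rot": [0,0,2]}
    - {"jaw": 0,"offset": [0,0,0],"rot": [0,0,2]}
    - {"jaw": 0,"offset": [0,0,0],"rot": [0,0,2]}
    - {"jaw": 0,"offset": [0,0,0],"rot": [0,0,2]}
    - {"jaw": 0,"offset": [0,0,0],"rot": [0,0,2]}

```text
time_s: 36.95
eef_pos: [0.5771, -0.0044, 0.1444]
eef_rot: [0.0, 1.0, 0.002, 0.001]
wrist_force: [6.5, -1.3, 0.6]
opening: 0.131
grasp_force: 59.2
```

```bash
python3 rest.py; python3 r.py
```

```text
[0.323 0.234 0.161 0.098 0.114 0.171 0.036 0.09  0.124 0.074 0.091 0.123
 0.073 0.087 0.091 0.12 ] [-0.0434  0.1924  0.3784  0.1725  0.1157  0.1067  0.106   0.1062  0.1063
  0.1064  0.1064  0.1064  0.1064  0.1065  0.1065  0.1064] 0.09967730160382982 37.7 [ 6.57098722 -0.77786755 -0.50593436]
37.70 -89.73 1.353 0.1203 0.1064 [ 6.6 -0.8 -0.5]
```

The torque keeps rising smoothly, with touch between about -6° and -15°. Finish at yaw about -98°.

>>> apply_moves:
  moves:
    - {"jaw": 0,"offset": [0,0,0],"rot": [0,0,2]}
    - {"jaw": 0,"offset": [0,0,0],"rot": [0,0,2]}
    - {"jaw": 0,"offset": [0,0,0],"rot": [0,0,2]}
    - {"jaw": 0,"offset": [0,0,0],"rot": [0,0,2]}
    - {"jaw": 0,"offset": [0,0,0],"rot": [0,0,0]}

```text
time_s: 38.33
eef_pos: [0.5771, -0.0045, 0.1445]
eef_rot: [0.0, 0.998, -0.067, 0.001]
wrist_force: [6.6, -1.6, 0.4]
opening: 0.13
grasp_force: 59.2
```

>>> apply_moves:
  moves:
    - {"jaw": 0.5,"offset": [0,0,0],"rot": [0,0,0]}
    - {"jaw": 0.5,"offset": [0,0,0],"rot": [0,0,0]}
    - {"jaw": 0.5,"offset": [0,0,0],"rot": [0,0,0]}
    - {"jaw": 0.5,"offset": [0,0,0],"rot": [0,0,0]}
    - {"jaw": 0.5,"offset": [0,0,-20],"rot": [0,0,0]}

```text
time_s: 38.95
eef_pos: [0.5748, -0.0036, 0.1627]
eef_rot: [-0.0, 0.998, -0.067, -0.002]
wrist_force: [0.1, -0.7, 1.6]
opening: 0.501
grasp_force: 0.0
```

>>> apply_moves:
  moves:
    - {"jaw": 0.5,"offset": [0,0,-40],"rot": [0,0,0]}
    - {"jaw": 0.5,"offset": [0,0,-40],"rot": [0,0,0]}
    - {"jaw": 0.5,"offset": [0,0,-20],"rot": [0,0,0]}
    - {"jaw": 0.5,"offset": [0,0,0],"rot": [0,0,0]}
    - {"jaw": 0.5,"offset": [0,0,0],"rot": [0,0,0]}

```text
time_s: 39.58
eef_pos: [0.5757, -0.0038, 0.2629]
eef_rot: [-0.0, 0.998, -0.067, -0.001]
wrist_force: [-0.4, 0.8, -0.3]
opening: 0.499
grasp_force: 0.0
```

```bash
python3 - <<'E'
from h import *
im,d=ctrl.camera("scene");u,v=proj("scene",[.578,-.03,.1]).astype(int);cv2.imwrite("pics/s5.png",cv2.resize(im[v-60:v+60,u-70:u+70],None,fx=5,fy=5,interpolation=cv2.INTER_CUBIC)[:,:,::-1])
X=pts("scene",d)
r=ctrl.outline_of("scene","knob_grip")
m=r[0]["region"]&(X[...,2]>.17);print(cv2.minAreaRect((X[m][:,:2]*1000).astype(np.float32)),ctrl.get_obs()["eef_pos"],ctrl.get_obs()["time_s"])
E
```

```text
((832.0116577148438, -272.23907470703125), (30.94659423828125, 769.4115600585938), 43.63852310180664) [ 0.57552158 -0.00374302  0.26254091] 39.675
```

View pics/s5.png

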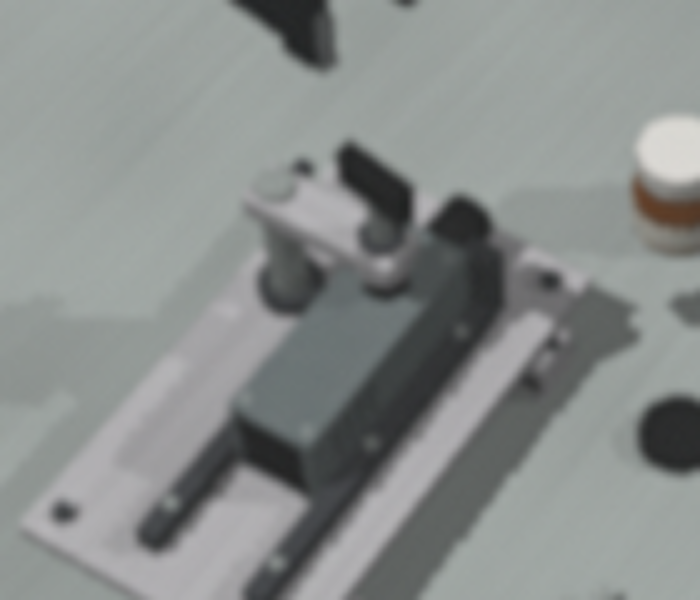

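The bar at about (375, 185) px now lies across the channel, the foot is on the camera, the camera is against the stop, and the gripper is clear.

```bash
python3 -c "
from bench import ctrl
print(ctrl.hand_in())"
```

```text
the job is handed in; nothing more can be done
None
```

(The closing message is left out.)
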